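Width check of a highlighter in the bench caliper

TASK

Two bench calipers stand on the packing table, each with a marker lying between its open jaws. On the one that holds the stout highlighter, slide the jaw shut, gently, until it clamps the highlighter against the sprung anvil and has pushed the anvil back about half its travel, then let go and leave it clamped there. Leave the jaw of the other caliper, the one with the slim marker, where it is.

Things in the scene. Friction and masses are not known exactly. Their poses are not given: they have to be found in the camera images.
- gauge: caliper with the stout highlighter, fixed: steel base 80 (x) by 260 (y) mm, beam top at z 20 mm. Origin: centre of underside; jaw closes towards its +y. Sprung anvil plate at the +y end: face at y = 50 mm, yields 20 mm to +y (1.5 N, rising to 4.5 N, then hard stop). Behind it a tail block with dial (y 108, top z 66 mm): needle along +y at half travel. Stands left or right of its twin.
- jaw (a joint): its sliding jaw's travel, m: 0 open, grows closing, end 0.115; starts at 0 to 0.03. Slides against 8 N friction, stays where left. Jaw block 50 (x) by 30 (y) mm, top z 60 mm; black grip post on it, 22 mm square to x and y, z 60 to 125 mm, centre at gauge x 0, y = travel - 85 mm. Highlighter meets the anvil at 0.090; anvil half back at 0.100, fully at 0.110.
- highlighter: stout flat highlighter, cyan with black cap (+x end): 110 mm long (x), 30 mm wide (y, the width to be measured), 16 mm thick, about 35 g. Origin: centre of its underside. Lies loose across the beam between the jaws, roughly along the gauge's x; the jaw pushes it along the beam to the anvil.
- other_post (a point): grip post of the twin caliper's jaw, to be left alone: point on the post's axis, 105 mm above the table. That caliper looks the same but holds a slim marker, 14 mm wide and 125 mm long.
Mind the look-alikes: they are no part of the job. What is shaped like the highlighter but blue or green is not meant.

How it is judged:
By the outcome, as a careful person would: the job done as asked, in the order asked, and still so for the second after the job is handed in, with the robot touching nothing.
It also fails if it takes over 35 s, if anything falls off the work surface, if the arm or the gripper's body presses on something with over 40 N, if the wrist force passes 120 N, or if a joint passes its speed limit or range.

ROBOT

A 7-joint arm with a two-finger parallel gripper is mounted at the origin on the work surface. World frame = base frame: x ahead of the robot, y to its left, z up, the work surface at z = 0. Lengths are in m, angles in degrees, forces in N, time in s.
With the tool pointing down it reaches from about 0.425 to 0.875 m from the base axis. Payload 4.7 kg.
Tool frame: the origin (TCP) lies on the centre line of the jaws, within the pads' length; the fingertips stand 19 mm ahead of it and the grasp point (between the pads) is the TCP; z points along the fingers, y is the line along which they close (so a half turn about z gives the same grasp; the last joint's range is limited). The gripper opens to 87 mm and grips with 3 to 60 N. Pads are 19 mm wide; open, the fingers measure 117 mm over their backs; the gripper's body (75 mm by 190 mm) begins 51 mm behind the grasp point.
Start: joints at [-62.332, 18.392, -4.016, 83.108, 1.295, 78.541, -3.26], TCP at [0.294, 0.58, 0.242] pointing down, gripper open.
Joint ranges: [-163.93, 163.93], [-17.29, 119.83], [-79.2, 71.16], [3.27, 140.29], [-89.18, 269.18], [5.43, 117.66], [-154.24, 154.24]. Speed limits (degrees/s): [147.25, 147.25, 180, 180, 180, 180, 180].

INTERFACE

Orientations are given as [roll, pitch, yaw] about the fixed x, y, z axes, in that order (R = Rz(yaw) Ry(pitch) Rx(roll)).
In Python, from cell import env, imaging gives the robot as it stands.
- The arm moves only by the shell command python3 -m crank 'ROWS' [OPENING] [FORCE]. ROWS is JSON, a list of rows, each an object of numbers: "x", "y", "z": the shift along the tool's x, y, z in m; "turn": the turn about the tool's z in rad. In form: [{"x": .., "y": .., "z": .., "turn": ..}, ...]. A call has 1 to 12 rows; each row is the pose to reach, as a shift and turn from the pose commanded when the call began, along the tool's axes at that moment; what a row does not reach only later rows make up. A row lasts 1/8 s, in which the tool goes at most 62.5 mm and 10.7 degrees, less where a joint would pass 70% of its speed; a pose out of reach is approached as far as the arm can. A call with a gripper value outside its range is refused whole. OPENING is the finger opening in m, from 0 to 0.087, set as the call begins (- or left out, the last holds). The fingers move at their own pace and stop on an object; FORCE is the grip in N (left out, the last holds). Time passes only in rows, so rows that repeat a pose let the fingers close. It gives the time, the measured TCP pose, the force, the opening and the grip force at its end, in the units of the state.
- env.get_obs(): the state, without advancing time (a new reading comes with each control period).
- imaging.read_camera(name): name is "scene" or "side" or "wrist"; returns the picture (420x560x3 uint8, red, green, blue); there is no depth.
- imaging.get_calibration(name): a dict with "camera_matrix" (3x3 intrinsics, pixels), "position" and "attitude" of the camera in the world. Camera axes: x right, y up, looking along -z (the intrinsics and any distortion apply to the point x, -y, -z); pixel columns grow to the right and rows downward; lengths in m; the calibration is good to about 2 mm. The wrist camera is an equidistant fisheye: a pixel r from the principal point sees the ray r / f radians off the axis. A picture is of the moment at which its call begins: read the wrist's pose just before it. get_calibration takes no time and is no camera call; for the wrist camera it gives the pose at the moment of the call.
- env.sign_off(): hands the job in; it is judged then, once.
The state is a dict: "time_s": time; "qpos": joint angles; "joint_velocities": joint speeds; "effort": joint torques, N m; "tool_pos": TCP position; "tool_rot": TCP orientation; "force": force on the tool from outside, world axes, zero at the start; "wrist_torque": the same for the moment, N m; "grip_width": finger opening in m; "grasp_force": force on a finger pad.
Only numpy, scipy, OpenCV 4.12 (cv2) and the standard library are available. Lean on these libraries where they do the work, as an engineer would, in place of code of your own. Each camera call takes 0.05 s, during which the arm holds its last target. There are 200 camera calls.

## Working session

There is one attempt and no reset: what is moved stays moved. The work goes in short steps, Python scripts to look and compute and a shell command to move; the robot and the scene stay as the last step left them, time stands still between calls to the robot, and variables do not carry over. Pictures are saved under pics/ and viewed, at most 10 in all, crops included, and the job is handed in when it is done.

```bash
mkdir -p pics; cat > h.py <<'E'
import numpy as np,cv2
from cell import env,imaging
def cap(n,f):
    im=imaging.read_camera(n); cv2.imwrite('pics/'+f,im[:,:,::-1]); return im
E
python3 - <<'E'
from h import *
o=env.get_obs(); print(o)
for n in ("scene","side"):
    im=cap(n,n+'0.png'); print(n,imaging.get_calibration(n))
E
```

```text
{'time_s': 0.0, 'qpos': array([-62.32973083,  18.44010399,  -4.01370916,  83.17622846,
         1.29542522,  78.54119524,  -3.26115655]), 'joint_velocities': array([-0.00922405, -0.05234751,  0.02299411,  0.02378812,  0.01920369,
        0.09769312, -0.01805834]), 'effort': array([ 1.76070921e-04, -4.91286206e+01, -4.04068977e-01, -3.12524056e+01,
       -6.39024074e-02,  4.38190112e-02,  1.87051978e-04]), 'tool_pos': array([0.29352639, 0.57935525, 0.24043778]), 'tool_rot': array([-1.79887734e+02,  6.83568831e-03,  1.53136716e+02]), 'force': array([ 0.29674403, -0.56098686, -0.45827654]), 'wrist_torque': array([-0.03294205, -0.0065613 ,  0.06744591]), 'grasp_force': 0.0, 'grip_width': 0.08706163693266997}
scene {'camera_matrix': array([[395.39019319,   0.        , 279.26411274],
       [  0.        , 395.39019319, 210.28862693],
       [  0.        ,   0.        ,   1.        ]]), 'position': array([ 0.91793764, -0.27705548,  0.64275293]), 'attitude': array([46.66032335,  1.03623657, 54.78892408])}
side {'camera_matrix': array([[385.02494844,   0.        , 285.96622453],
       [  0.        , 385.02494844, 214.84112391],
       [  0.        ,   0.        ,   1.        ]]), 'position': array([ 0.06257025, -0.37595051,  0.52952417]), 'attitude': array([ 53.89978938,  -1.33958743, -40.74541406])}
```

View pics/scene0.png

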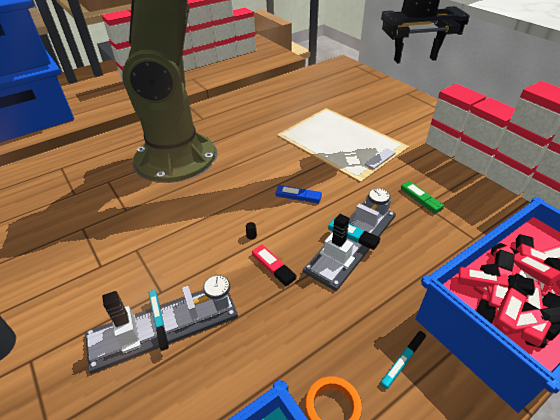

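View pics/side0.png

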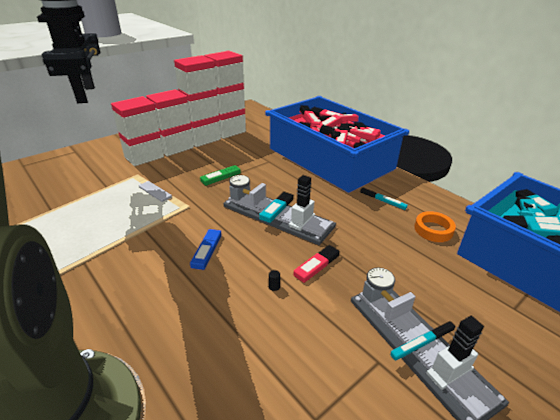

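The candidates are caliper A at scene (350,245) / side (280,205), which holds a wide cyan marker, and caliper B at scene (160,320) / side (425,345), which holds a slim cyan one. A fits the stout highlighter; I'll confirm it in an enlarged crop.

```bash
python3 - <<'E'
import cv2,numpy as np
a=cv2.imread('pics/scene0.png')[180:295,295:405];b=cv2.imread('pics/side0.png')[165:250,215:345]
a=cv2.resize(a,None,fx=3.4,fy=5*.68,interpolation=2);b=cv2.resize(b,None,fx=3.2,fy=3.2,interpolation=2)
print(a.shape,b.shape)
c=np.zeros((400,800,3),np.uint8);c[:a.shape[0],:a.shape[1]]=a;c[:b.shape[0],380:380+b.shape[1]]=b
cv2.imwrite('pics/crop.png',c)
E
```

```text
(391, 374, 3) (272, 416, 3)
```

View pics/crop.png

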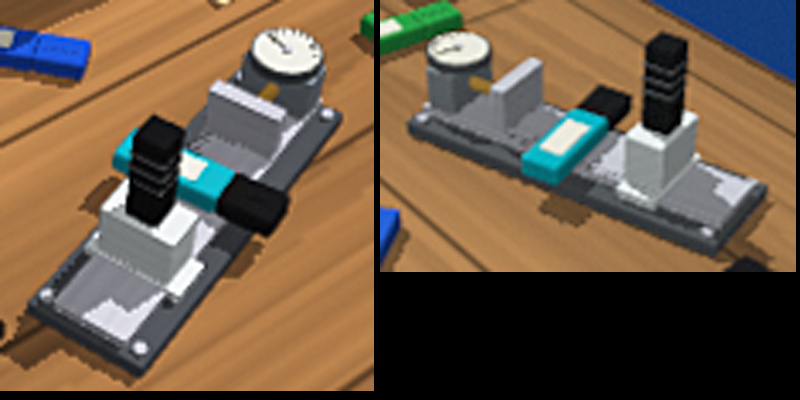

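The crop shows A holding the wide cyan highlighter with a black cap, so A is the gauge. The post top is at scene (342,217.6) / side (304.7,177.5), and the dial at scene (379.4,194.7) / side (240,180).

```bash
cat >> h.py <<'E'
from scipy.spatial.transform import Rotation as R
def ray(n,u,v):
    c=imaging.get_calibration(n);K=c["camera_matrix"]
    d=np.array([(u-K[0,2])/K[0,0],-(v-K[1,2])/K[1,1],-1])
    d=R.from_euler('xyz',c["attitude"],degrees=True).as_matrix()@d
    return c["position"],d/np.linalg.norm(d)
def pl(n,u,v,z):
    p,d=ray(n,u,v); return p+d*(z-p[2])/d[2]
def tri(a,b):
    p,d=ray("scene",*a);q,e=ray("side",*b)
    s=np.linalg.lstsq(np.c_[d,-e],q-p,rcond=None)[0]
    x,y=p+d*s[0],q+e*s[1]; return (x+y)/2,np.linalg.norm(x-y)
E
python3 - <<'E'
from h import *
np.set_printoptions(precision=4,suppress=True)
S=lambda x,y:(295+x/3.4,180+y/3.4)
D=lambda x,y:(215+(x-380)/3.2,165+y/3.2)
print('post',tri(S(160,128),D(667,40)),pl("scene",*S(160,128),.125),pl("side",*D(667,40),.125))
print('dial',tri(S(287,50),D(460,48)),pl("scene",*S(287,50),.066),pl("side",*D(460,48),.066))
for n,f,l in(("scene",S,[(46,294),(140,349),(328,116)]),("side",D,[(422,119),(707,232),(760,188)])):
    for p in l: print(n,pl(n,*f(*p),.01))
o=env.get_obs();print(R.from_euler('xyz',o["tool_rot"],degrees=True).as_matrix())
E
```

```text
post (array([0.5491, 0.1151, 0.1236]), np.float64(0.0006541605977639915)) [0.5498 0.1145 0.125 ] [0.5473 0.113  0.125 ]
dial (array([0.4982, 0.2789, 0.0599]), np.float64(0.0007758386809462939)) [0.5023 0.2736 0.066 ] [0.4923 0.2697 0.066 ]
scene [0.5338 0.0525 0.01  ]
scene [0.5968 0.0712 0.01  ]
scene [0.5262 0.3002 0.01  ]
side [0.4629 0.2815 0.01  ]
side [0.5352 0.0524 0.01  ]
side [0.5979 0.0635 0.01  ]
[[-0.8921  0.4518 -0.0006]
 [ 0.4518  0.8921 -0.0015]
 [-0.0001 -0.0017 -1.    ]]
```

The readings agree: gauge yaw about 17.2°, origin (0.530,0.175) and post at (0.549,0.114), so jaw travel is about 0.021. Next I move above the post with tool y along gauge y.

```bash
python3 -m crank '[{"x":-0.045,"y":-0.03,"z":0,"turn":-0.08},{"x":-0.09,"y":-0.06,"z":0,"turn":-0.16},{"x":-0.135,"y":-0.09,"z":0,"turn":-0.24},{"x":-0.18,"y":-0.12,"z":0,"turn":-0.32},{"x":-0.225,"y":-0.15,"z":0,"turn":-0.4},{"x":-0.27,"y":-0.18,"z":0,"turn":-0.48},{"x":-0.315,"y":-0.21,"z":0,"turn":-0.56},{"x":-0.36,"y":-0.24,"z":0.01,"turn":-0.64},{"x":-0.4,"y":-0.27,"z":0.03,"turn":-0.72},{"x":-0.438,"y":-0.299,"z":0.04,"turn":-0.77},{"x":-0.438,"y":-0.299,"z":0.04,"turn":-0.77},{"x":-0.438,"y":-0.299,"z":0.04,"turn":-0.77}]' 0.087 30
python3 - <<'E'
from h import *
o=env.get_obs();print(o['time_s'],o['tool_pos'],o['tool_rot'],o['qpos'],o['force']);print(imaging.get_calibration("wrist"))
cap("wrist","w1.png")
E
```

```text
time_s: 1.6
tool_pos: [0.549, 0.1159, 0.2013]
tool_rot: [180.0, -0.0, -162.8]
force: [-0.4, -0.0, 0.2]
grip_width: 0.0869
grasp_force: 0.0
1.6 [0.54897009 0.11591767 0.20127828] [ 1.79950167e+02 -3.59337584e-02 -1.62750234e+02] [-26.80788756   8.89809691  13.51548691  99.65414505  -2.23138576
  71.74251033  94.50137314] [-0.35220479 -0.03712985  0.2427141 ]
{'camera_matrix': array([[325.1922621 ,   0.        , 282.40766881],
       [  0.        , 325.1922621 , 215.64029922],
       [  0.        ,   0.        ,   1.        ]]), 'position': array([0.46968022, 0.09118585, 0.34442104]), 'attitude': array([-1.73443377e+01, -2.89032217e-02,  1.07246514e+02])}
```

View pics/w1.png

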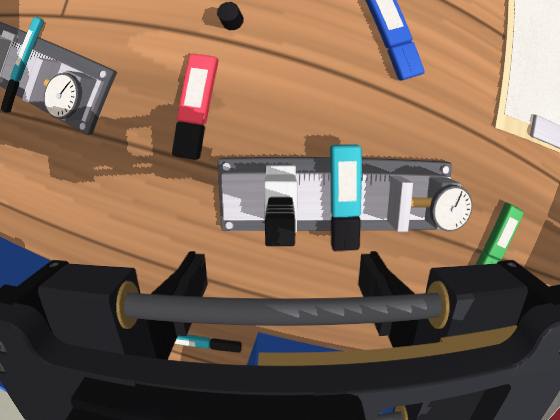

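The wrist view shows the gauge axis level: screws at (227,168) and (446,167). The post at (281,235) is midway between the fingers at columns 185 and 375. Descending now, then gripping.

```bash
python3 -m crank '[{"z":0.03},{"z":0.06},{"z":0.085},{"z":0.096},{"z":0.096},{"z":0.096}]' 0.087 20
python3 -m crank '[{"z":0},{"z":0},{"z":0},{"z":0},{"z":0},{"z":0}]' 0 20
python3 - <<'E'
from h import *
np.set_printoptions(precision=4,suppress=True)
a=np.array([-np.sin(np.radians(17.2)),np.cos(np.radians(17.2))])
o=env.get_obs();print(o['time_s'],o['tool_pos'],o['force'],'gy rel centre',(o['tool_pos'][:2]-[.530,.175])@a)
cap("wrist","w2.png");cap("scene","s2.png")
E
```

```text
1.65 [0.5489 0.1168 0.2015] [ 0.6734  0.2855 -0.6565] gy rel centre -0.061224616219257365invalid input
invalid input
```

View pics/w2.png

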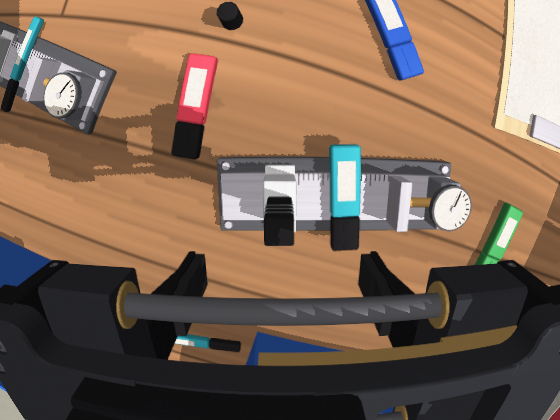

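The arm hasn't moved: both moves were refused because every row needs all its keys. Retrying with them filled in.

```bash
python3 -m crank '[{"x":0,"y":0,"z":0.03,"turn":0},{"x":0,"y":0,"z":0.06,"turn":0},{"x":0,"y":0,"z":0.085,"turn":0},{"x":0,"y":0,"z":0.096,"turn":0},{"x":0,"y":0,"z":0.096,"turn":0},{"x":0,"y":0,"z":0.096,"turn":0}]' 0.087 20 && python3 -m crank '[{"x":0,"y":0,"z":0,"turn":0},{"x":0,"y":0,"z":0,"turn":0},{"x":0,"y":0,"z":0,"turn":0},{"x":0,"y":0,"z":0,"turn":0},{"x":0,"y":0,"z":0,"turn":0},{"x":0,"y":0,"z":0,"turn":0}]' 0 20
python3 - <<'E'
from h import *
np.set_printoptions(precision=4,suppress=True)
a=np.array([-np.sin(np.radians(17.2)),np.cos(np.radians(17.2))])
o=env.get_obs();print(o['time_s'],o['tool_pos'],o['force'],'gy rel centre',(o['tool_pos'][:2]-[.530,.175])@a)
cap("wrist","w3.png")
# screws + anvil via wrist fisheye
c=imaging.get_calibration("wrist");K=c["camera_matrix"];M=R.from_euler('xyz',c["attitude"],degrees=True).as_matrix()
E
```

```text
time_s: 2.5
tool_pos: [0.5502, 0.1157, 0.1068]
tool_rot: [180.0, 0.1, -162.7]
force: [0.3, -0.3, -0.2]
grip_width: 0.0868
grasp_force: 0.0
time_s: 3.25
tool_pos: [0.5494, 0.1152, 0.1055]
tool_rot: [180.0, 0.0, -162.7]
force: [-0.3, 0.2, 0.7]
grip_width: 0.0348
grasp_force: 0.0
3.25 [0.5494 0.1152 0.1055] [-0.2864  0.2347  0.6998] gy rel centre -0.06280921489515613
```

View pics/w3.png

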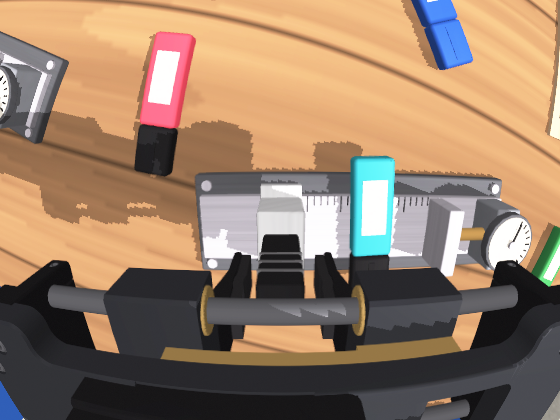

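The fingers are still closing around the post. Base screws are at (206,185), (212,263) and (495,188). I'll finish the grip and refine the gauge origin.

```bash
python3 -m crank '[{"x":0,"y":0,"z":0,"turn":0},{"x":0,"y":0,"z":0,"turn":0},{"x":0,"y":0,"z":0,"turn":0}]' 0 20
cat >> h.py <<'E'
def wray(u,v,z):
    c=imaging.get_calibration("wrist");K=c["camera_matrix"];M=R.from_euler('xyz',c["attitude"],degrees=True).as_matrix()
    d=np.array([(u-K[0,2])/K[0,0],(v-K[1,2])/K[1,1]]);t=np.hypot(*d)
    d=M@np.array([d[0]/t*np.sin(t),-d[1]/t*np.sin(t),-np.cos(t)]); return c["position"]+d*(z-c["position"][2])/d[2]
E
python3 - <<'E'
from h import *
np.set_printoptions(precision=4,suppress=True)
P=[wray(206,185,.012),wray(212,263,.012),wray(495,188,.012)];print(P)
d=(P[2]-P[0])[:2];an=np.degrees(np.arctan2(d[1],d[0]));c=(P[1]+P[2])[:2]/2
a=d/np.hypot(*d);o=env.get_obs()
print('axis',an,'len',np.hypot(*d),'wid',np.linalg.norm(P[1]-P[0]),'centre',c,'post gy',(o['tool_pos'][:2]-c)@a,'gx',(o['tool_pos'][:2]-c)@[a[1],-a[0]],o['tool_pos'])
E
```

```text
time_s: 3.68
tool_pos: [0.5496, 0.1144, 0.1055]
tool_rot: [-179.9, 0.0, -162.8]
force: [1.3, -3.4, 0.6]
grip_width: 0.022
grasp_force: 20.0
[array([0.5349, 0.0491, 0.012 ]), array([0.5969, 0.0685, 0.012 ]), array([0.4622, 0.2804, 0.012 ])]
axis 107.45202375782401 len 0.24238169700090517 wid 0.06492546499677504 centre [0.5296 0.1745] post gy -0.06330910865815345 gx 0.00111693369534532 [0.5496 0.1144 0.1055]
```

The grip is on at 22 mm width. Post y is −63.3 mm, so jaw travel is about 0.0217 and about 78 mm remain. First I push 60 mm gently.

```bash
python3 -m crank '[{"x":0,"y":0.003,"z":0,"turn":0},{"x":0,"y":0.008,"z":0,"turn":0},{"x":0,"y":0.014,"z":0,"turn":0},{"x":0,"y":0.02,"z":0,"turn":0},{"x":0,"y":0.026,"z":0,"turn":0},{"x":0,"y":0.032,"z":0,"turn":0},{"x":0,"y":0.038,"z":0,"turn":0},{"x":0,"y":0.044,"z":0,"turn":0},{"x":0,"y":0.05,"z":0,"turn":0},{"x":0,"y":0.055,"z":0,"turn":0},{"x":0,"y":0.06,"z":0,"turn":0},{"x":0,"y":0.06,"z":0,"turn":0}]' 0 20
cat > st.py <<'E'
from h import *
import sys
np.set_printoptions(precision=4,suppress=True)
t=np.radians(107.3);a=np.array([np.cos(t),np.sin(t)])
for i in range(3):
    im=cap("wrist",sys.argv[1]);o=env.get_obs();p=o['tool_pos'][:2]-[.5296,.1745]
    print('jaw est',p@a+.085,'gx',p@[a[1],-a[0]],'Fy',o['force'][:2]@a,'Fx',o['force'][:2]@[a[1],-a[0]],o['time_s'])
E
python3 st.py w4.png
```

```text
time_s: 5.18
tool_pos: [0.5321, 0.17, 0.1055]
tool_rot: [-179.8, -0.0, -162.8]
force: [2.7, -6.4, 0.6]
grip_width: 0.0217
grasp_force: 20.0
jaw est 0.07998895216534475 gx 0.0011715043094852262 Fy -6.5482097200614735 Fx -0.9448437767249209 5.225
jaw est 0.07999529504498788 gx 0.001131123437201973 Fy -6.943704748328733 Fx 0.5962081548356919 5.275
jaw est 0.07997102497428028 gx 0.0011481436561522008 Fy -5.964092591484326 Fx -0.5457365354482691 5.325
```

View pics/w4.png

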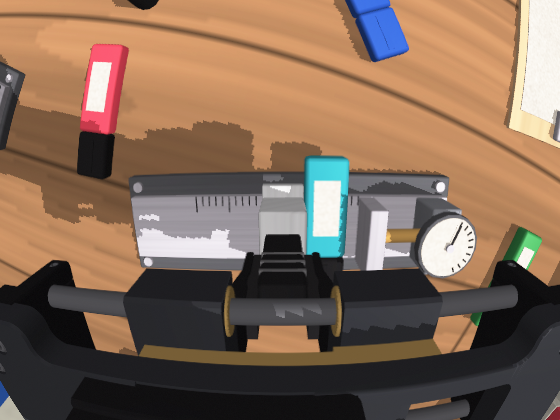

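The highlighter sits against the jaw, about 10 mm short of the anvil. The dial at (447,247) has its needle at its rest angle, about 60° above image-right. Continuing slowly.

```bash
python3 -m crank '[{"x":0,"y":0.002,"z":0,"turn":0},{"x":0,"y":0.004,"z":0,"turn":0},{"x":0,"y":0.006,"z":0,"turn":0},{"x":0,"y":0.008,"z":0,"turn":0},{"x":0,"y":0.0095,"z":0,"turn":0},{"x":0,"y":0.011,"z":0,"turn":0},{"x":0,"y":0.0125,"z":0,"turn":0},{"x":0,"y":0.014,"z":0,"turn":0},{"x":0,"y":0.0155,"z":0,"turn":0},{"x":0,"y":0.017,"z":0,"turn":0},{"x":0,"y":0.0185,"z":0,"turn":0},{"x":0,"y":0.0185,"z":0,"turn":0}]' 0 20
python3 st.py w5.png; python3 - <<'E'
import cv2,numpy as np
c=cv2.imread('pics/w5.png')[140:290,250:450]; cv2.imwrite('pics/w5c.png',cv2.resize(c,None,fx=4,fy=4,interpolation=2))
E
```

```text
time_s: 6.82
tool_pos: [0.5273, 0.1856, 0.1055]
tool_rot: [-179.7, -0.0, -162.9]
force: [3.4, -10.6, 0.4]
grip_width: 0.0219
grasp_force: 20.1
jaw est 0.09633440644170606 gx 0.001134691399365703 Fy -11.311088667085691 Fx -0.19397121620405366 6.875
jaw est 0.09633744799991506 gx 0.0011222526354432885 Fy -9.97372839112199 Fx 0.0882522208939367 6.925
jaw est 0.09632542063145064 gx 0.0011405113271581498 Fy -10.038359096088746 Fx -0.5858235925043549 6.975
```

View pics/w5c.png

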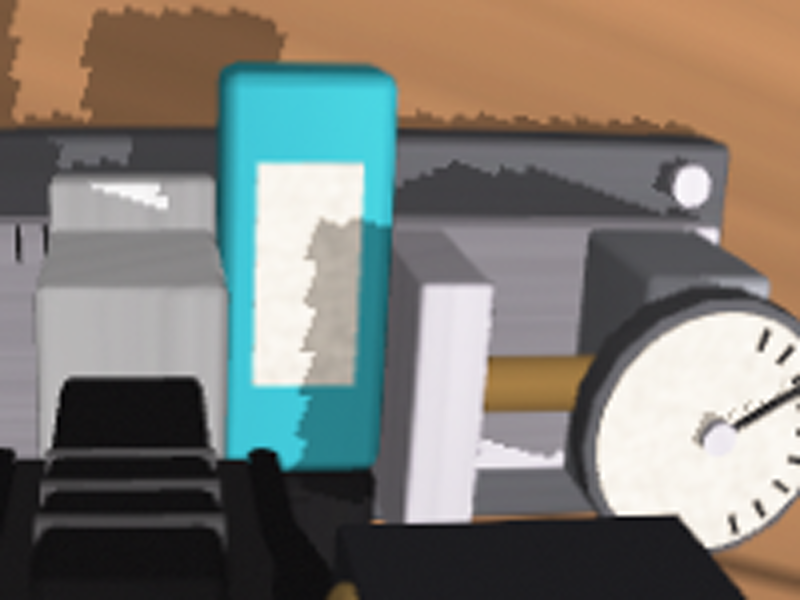

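The highlighter is clamped and the anvil is yielding. The needle has gone from about 62° to about 27° above +y, which is roughly 6 mm of travel and matches the jaw estimate of 0.0963. About 4 mm remain.

```bash
python3 -m crank '[{"x":0,"y":0.001,"z":0,"turn":0},{"x":0,"y":0.002,"z":0,"turn":0},{"x":0,"y":0.003,"z":0,"turn":0},{"x":0,"y":0.004,"z":0,"turn":0},{"x":0,"y":0.004,"z":0,"turn":0},{"x":0,"y":0.004,"z":0,"turn":0}]' 0 20
python3 st.py w6.png; python3 - <<'E'
import cv2,numpy as np
c=cv2.imread('pics/w6.png')[160:290,300:460]; cv2.imwrite('pics/w6c.png',cv2.resize(c,None,fx=4,fy=4,interpolation=2))
E
```

```text
time_s: 7.72
tool_pos: [0.5263, 0.1891, 0.1056]
tool_rot: [-179.7, -0.0, -162.9]
force: [3.4, -10.9, 0.2]
grip_width: 0.0218
grasp_force: 20.1
jaw est 0.09988970793588466 gx 0.0011153029059287694 Fy -10.84933770868667 Fx -0.40464189800528994 7.775
jaw est 0.09990417209983504 gx 0.0011347320448115848 Fy -11.478147992081306 Fx -0.516130496343238 7.825
jaw est 0.099876252745047 gx 0.0011233378688162952 Fy -10.82724168165816 Fx 0.10625756416400733 7.875
```

View pics/w6c.png

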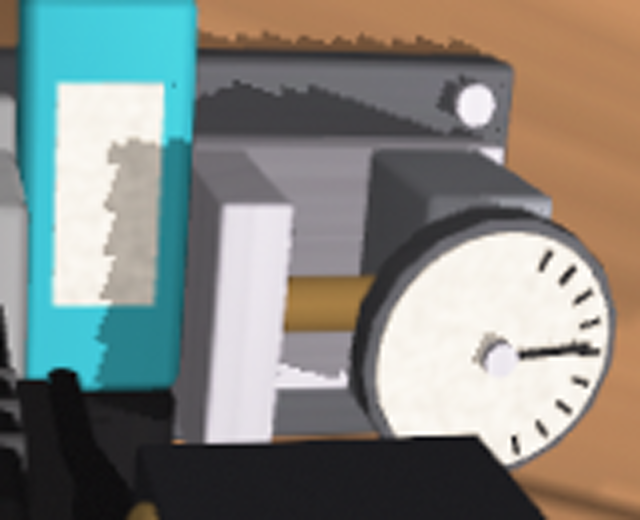

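The needle now lies on the middle tick, along +y. I'll ease off the arm's stored push, then release and rise.

```bash
python3 -m crank '[{"x":0,"y":-0.001,"z":0,"turn":0},{"x":0,"y":-0.001,"z":0,"turn":0}]' 0 20; python3 -m crank '[{"x":0,"y":0,"z":0,"turn":0},{"x":0,"y":0,"z":0,"turn":0},{"x":0,"y":0,"z":0,"turn":0},{"x":0,"y":0,"z":0,"turn":0},{"x":0,"y":0,"z":0,"turn":0},{"x":0,"y":0,"z":0,"turn":0}]' 0.07 20
python3 -m crank '[{"x":0,"y":0,"z":-0.01,"turn":0},{"x":0,"y":0,"z":-0.03,"turn":0},{"x":0,"y":0,"z":-0.06,"turn":0},{"x":0,"y":0,"z":-0.09,"turn":0},{"x":0,"y":0,"z":-0.11,"turn":0},{"x":0,"y":0,"z":-0.11,"turn":0}]' 0.07 20
python3 st.py w7.png; python3 - <<'E'
import cv2,numpy as np
c=cv2.imread('pics/w7.png')[100:280,200:460]; cv2.imwrite('pics/w7c.png',cv2.resize(c,None,fx=3,fy=3,interpolation=2))
E
```

```text
time_s: 8.12
tool_pos: [0.5263, 0.189, 0.1056]
tool_rot: [-179.7, -0.0, -162.9]
force: [2.5, -9.2, 1.2]
grip_width: 0.0222
grasp_force: 20.1
time_s: 8.88
tool_pos: [0.5252, 0.1932, 0.1056]
tool_rot: [180.0, 0.0, -162.7]
force: [-0.1, 0.6, 0.7]
grip_width: 0.068
grasp_force: 0.0
time_s: 9.62
tool_pos: [0.5264, 0.1935, 0.218]
tool_rot: [180.0, 0.3, -162.7]
force: [-0.0, 0.2, 0.1]
grip_width: 0.07
grasp_force: 0.0
jaw est 0.10405756053467055 gx 0.0017059259257928361 Fy -0.7395494264934204 Fx -0.5736262339986431 9.675
jaw est 0.10401446312931745 gx 0.001070866200290026 Fy 0.35597387823682847 Fx -0.5850131715325605 9.725
jaw est 0.1040109202643048 gx 0.0007496027341380405 Fy -0.558913376176629 Fx -0.222236370070445 9.775
```

View pics/w7c.png

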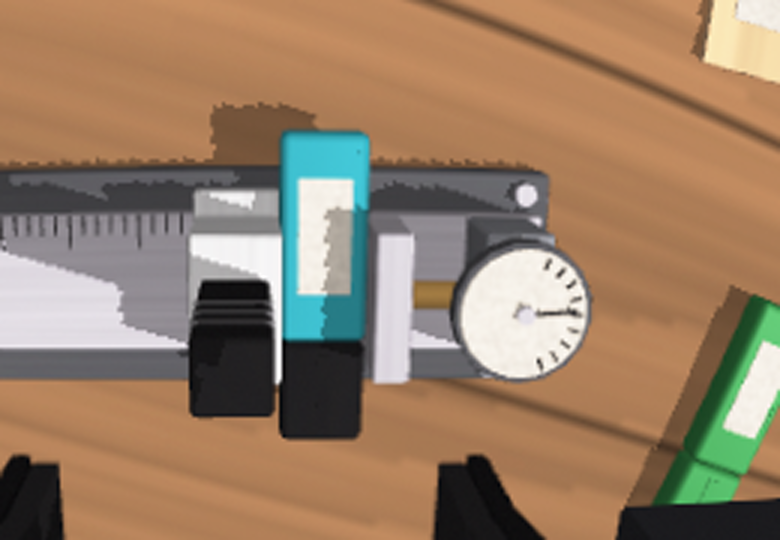

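After release the needle still points along +y at the middle tick. The highlighter is clamped between jaw and anvil, and the gripper is clear.

```bash
python3 -c "
from cell import env
print(env.sign_off())"
```

```text
the job is handed in; nothing more can be done
None
```

The stout highlighter is clamped with the anvil about half back (dial needle along +y after release), the gripper is clear, the slim-marker caliper was left alone, and the job is handed in (about 10 s of the 35 s used).

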